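# Square up a box in the jig

## Task

Get the bare wooden keepsake box ready for decorating: push it along the table until its long far side is flush against the jig's fence, then push the sliding stop along the fence until the box is held snugly, without gaps, between it and the fixed end stop. Only push with the fingers: do not grasp, lift or tip the box, and leave everything else on the table where it stands.

Things in the scene. Friction and masses are not known exactly. Their poses are not given: they have to be found in the camera images.
- jig: Squaring jig of pale wood, fixed to the table. Origin: at table height on the near face of its fence. x points away from the robot, square to the fence; y runs along the fence to the left; turned up to 0.2 rad from the world. The fence is a batten 35 mm high, 25 mm thick, from y = -285 to +215 mm; its near face is the plane x = 0. For the end stop see point corner.
- corner (a point): Inner corner of the jig, at table height (jig x = 0, y = +190 mm): the fence's near face meets the right-hand face of the fixed end stop, a batten 35 mm high and 25 mm thick that reaches 100 mm from the fence towards the robot. Axes as the jig's.
- keepsake: Keepsake box of bare wood, lid fixed shut: 88 mm deep (x), 120 mm long (y), 60 mm high (64 with the lid's raised panel), 0.25 to 0.5 kg, loose on the table; brass disc on its near long side. Origin: centre of its underside. Starts on the robot's side of the fence, between sliding stop and end stop, up to 0.3 rad out of square, +x side (far long side) to the fence.
- far_left (a point): Bottom far left corner of the keepsake box (box x = +44, y = +60 mm, at its underside). Axes as the box's.
- far_right (a point): Bottom far right corner of the keepsake box (box x = +44, y = -60 mm, at its underside). Axes as the box's.
- slide (a joint): Position of the sliding stop along the fence, m; grows towards the end stop (jig +y). Starts at 0 to 0.07, range 0 to 0.21; its left face is at jig y = value - 0.100, its right face at value - 0.190. Slides against 2 N of friction and stays where left. It meets the box at 0.170 when the box is against both fence and end stop.
- slide_front (a point): Middle of the left-hand face of the sliding stop (the face that meets the box), 20 mm above the table, at jig x = -38 mm. Axes as the jig's. The sliding stop is a wooden block 90 mm long along the fence that stands out 75 mm from the fence towards the robot, 48 mm high, its top 8 mm reaching over the fence.
- slide_back (a point): Middle of the right-hand face of the sliding stop (the face to push on), 20 mm above the table, 38 mm on the robot's side of the fence face. Axes as the jig's.
- paint_pot: Bystander, to be left alone: small open white plastic paint pot, 44 mm across, 45 mm high, standing in front of the sliding stop. Origin: centre of its underside.
- glue: Bystander, to be left alone: white glue bottle, 44 mm across, 120 mm tall, left of the end stop. Origin: centre of its underside.
- varnish: Bystander, to be left alone: amber jar, 52 mm across, 100 mm tall, behind the fence. Origin: centre of its underside.
- acrylic: Bystander, to be left alone: slim paint bottle, 40 mm across, 110 mm tall, behind the fence. Origin: centre of its underside.
- round_box: Bystander, to be left alone: round bare wooden box, 76 mm across, 45 mm high. Origin: centre of its underside.
- clamp_block: Bystander, to be left alone: small wooden block with cork on top, 45 x 30 x 42 mm. Origin: centre of its underside.
- brush: Bystander, to be left alone: paint brush 170 mm long lying on the table. Origin: centre of its underside.
Not all that is in view belongs to the job. Leave any grey or orange look-alike of the keepsake alone.

How it is judged:
On the way, in this order (a step that is already met when the one before it is completed fails the run):
1. the box's far long side is flush against the fence (x of each of far_left, far_right in the frame of jig above -0.005 m), for 0.2 s.
2. the sliding stop holds the box against the end stop (all of step 1 and y of far_left in the frame of jig above 0.185 m and y of far_right in the frame of slide_front below 0.005 m), for 0.2 s.
At the end, for the whole second after the job is handed in: Both far corners of the box within 5 mm of the fence face, its left end within 5 mm of the end stop, the sliding stop's face within 5 mm of its right end; the box flat on the table, and everything at rest (all of step 2 and height (world z) of keepsake below 0.005 m and angle between keepsake's own z axis and vertical below 0.05 rad and linear speed of keepsake below 0.01 m/s and velocity of joint slide below 0.01 m/s); the robot touches nothing.
It fails at once if the box is lifted or tipped (height (world z) of keepsake above 0.012 m or angle between keepsake's own z axis and vertical above 0.15 rad).
It fails at once if a bystander is displaced by more than 20 mm (distance of any of paint_pot, glue, varnish, acrylic, round_box, clamp_block, brush from where it was at the start of the episode above 0.02 m).
It fails at once if a bystander is tipped over (angle between any of paint_pot, glue, varnish, acrylic, round_box, clamp_block's own z axis and vertical above 0.4 rad).
It also fails if it takes over 54 s, if anything falls off the work surface, if the arm or the gripper's body presses on something with over 40 N, if the wrist force passes 120 N, or if a joint passes its speed limit or range.

## Robot

A 6-joint arm with a two-finger parallel gripper is mounted at the origin on the work surface. World frame = base frame: x ahead of the robot, y to its left, z up, the work surface at z = 0. Lengths are in m, angles in rad, forces in N, time in s.
With the tool pointing down it reaches from about 0.25 to 0.775 m from the base axis. Payload 8.9 kg.
Tool frame: the origin (TCP) lies at the centre of the arm's flange, where the gripper is bolted on; the fingertips stand 173 mm ahead of it and the grasp point (between the pads) lies ctrl.grasp_offset ahead of it (ctrl.grasp_offset is the distance from the TCP to the grasp point, in m); z points along the fingers, y is the line along which they close (so a half turn about z gives the same grasp; the last joint's range is limited). The gripper opens to 85 mm and grips with 20 to 120 N. Pads are 22 mm wide; open, the fingers measure 114 mm over their backs; the gripper's body (76 mm by 85 mm) begins 54 mm behind the grasp point. The pads swing forward as they close: fully open they stand 13 mm farther back than shut.
Start: joints at [1.072, 0.291, -0.153, 1.127, 0, 1.431], TCP at [0.185, 0.491, 0.405] pointing down, gripper open.
Joint ranges: [-2.52, 2.52], [-0.91, 1.74], [-1.3, 1.37], [-1.96, 2.02], [-1.52, 1.47], [-3.14, 3.14]. Speed limits (rad/s): [2.22, 2.22, 2.79, 3.14, 3.14, 3.14].

## Interface

Orientations are given as a unit quaternion [x, y, z, w].
In Python, from rig import ctrl gives the robot as it stands.
- The arm moves only by the tool play_rows, never from a script. Its argument "plan" is a list of rows, each an object with "dp": the shift along the tool's x, y, z in units of 0.2 m (1.0 is 0.2 m), a list of three; "twist": the turn, a rotation vector about the tool's x, y, z in units of 60 degrees (1.0 is 60 degrees), a list of three; "jaw": the opening, from 0 (shut) to 1 (fully open). A call has 1 to 20 rows; each row is the pose to reach, as a shift and turn from the pose commanded when the call began, along the tool's axes at that moment; what a row does not reach only later rows make up. A row lasts 1/8 s, in which the tool goes at most 62.5 mm and 10.7 degrees, less where a joint would pass 70% of its speed; a pose out of reach is approached as far as the arm can. A call with a number of a shift or a turn outside -1 to 1 is refused whole. A call with a gripper value outside its range is refused whole. The fingers move at their own pace and stop on an object; "grip_force" is the grip in N (left out, the last holds). Time passes only in rows, so rows that repeat a pose let the fingers close. It gives the time, the measured TCP pose, the force, the opening and the grip force at its end, in the units of the state.
- ctrl.get_state(): the state, without advancing time (a new reading comes with each control period).
- ctrl.snapshot(name): name is "side" or "top"; returns (picture, depth): 384x512x3 uint8, red, green, blue; 384x512 float32, m along the optical axis (not along the pixel's ray), 0 where there is no reading.
- ctrl.camera_params(name): a dict with "vfov" (degrees; the focal length in pixels is half the picture's height over the tangent of half this angle, whatever the lens; pixels are square), "cx", "cy" (the principal point, pixels), "D" ([k1, k2, p1, p2, k3] as OpenCV has them; the pictures are not rectified), "xyz" and "attitude" of the camera in the world. Camera axes: x right, y up, looking along -z (the intrinsics and any distortion apply to the point x, -y, -z); pixel columns grow to the right and rows downward; lengths in m; the calibration is good to about 2 mm. A picture is of the moment at which its call begins. camera_params takes no time and is no camera call.
- ctrl.close_job(): hands the job in; it is judged then, once.
Trained networks look in the newest picture that a camera, given by its name, has taken for a name from the list of things; names that differ only in an ending like _2 or _b are one class to them, and where a whole thing is asked for, a point or a joint stands for the part that bears it (a point fixed in the world has none). Each returns a list of dicts, best first, with "conf" (0 to 1); they miss things now and then, are a little off and sometimes report something else, mostly with a low value. They report only what shows in the picture. A call takes as long as a camera call. They do not tell look-alikes from the thing itself.
- ctrl.trace(camera, target): "pixels" (384x512 bool, what is visible of it).
- ctrl.tip_of(camera, target): "xyz" ([x, y, z] in m, in world coordinates, good to about 4 mm: a listed point, or the origin of a listed thing).
The state is a dict: "time": time; "joints": joint angles; "joint_velocities": joint speeds; "joint_torque": joint torques, N m; "ee_pos": TCP position; "eef_rot": TCP orientation; "force": force on the tool from outside, world axes, zero at the start; "torque": the same for the moment, N m; "opening": finger opening in m; "grasp_force": force on a finger pad.
Only numpy, scipy, OpenCV 4.12 (cv2) and the standard library are available. Lean on these libraries where they do the work, as an engineer would, in place of code of your own. Each camera call takes 0.05 s, during which the arm holds its last target. There are 200 camera calls.

## Working session

There is one attempt and no reset: what is moved stays moved. The work goes in short steps, Python scripts to look and compute and a tool call to move; the robot and the scene stay as the last step left them, time stands still between calls to the robot, and variables do not carry over. Pictures are saved under pics/ and viewed, at most 10 in all, crops included, and the job is handed in when it is done.

Besides the shell and the picture viewer there is one more tool, called after "Request:" as name(argument=value, ...) on one line, values as JSON. play_rows: Moves the arm, as the interface text tells. Its arguments: {"type":"object","properties":{"plan":{"type":"array","items":{"type":"object","properties":{"dp":{"type":"array","items":{"type":"number","minimum":-1,"maximum":1}},"twist":{"type":"array","items":{"type":"number","minimum":-1,"maximum":1}},"jaw":{"type":"number"}}}},"grip_force":{"type":"number"}},"required":["plan"]}

```bash
mkdir -p pics; ls
python3 - <<'E'
from rig import ctrl
import cv2,numpy as np
for c in("top","side"):
    p,d=ctrl.snapshot(c); cv2.imwrite(f"pics/{c}0.png",p[:,:,::-1]); np.save(f"pics/{c}d.npy",d)
    print(c,ctrl.camera_params(c))
    for t in["corner","far_left","far_right","slide_front","slide_back","keepsake","paint_pot","jig","clamp_block","round_box","brush","glue"]:
        print(t,[(round(r["conf"],2),np.round(r["xyz"],3).tolist()) for r in ctrl.tip_of(c,t)[:3]])
s=ctrl.get_state();print(s["ee_pos"],s["eef_rot"],s["time"],ctrl.grasp_offset)
E
```

```text
pics
top {'vfov': 50.5576203761645, 'cx': 253.36782457059942, 'cy': 189.29948149846302, 'D': array([-0.04856842,  0.        ,  0.        ,  0.        ,  0.        ]), 'xyz': array([ 0.45209139, -0.03794652,  1.18740123]), 'attitude': array([-0.0377756 ,  0.02993064,  0.71302048, -0.69948478])}
corner [(0.59, [0.68, 0.18, 0.003])]
far_left [(0.93, [0.376, -0.098, -0.001]), (0.66, [0.284, 0.212, 0.002]), (0.57, [0.646, 0.39, 0.002])]
far_right [(0.66, [0.336, -0.214, 0.001])]
slide_front [(0.59, [0.625, -0.041, 0.022])]
slide_back [(0.66, [0.62, -0.128, 0.022]), (0.28, [0.549, 0.046, -0.001])]
keepsake [(0.68, [0.313, -0.138, 0.001]), (0.63, [0.303, 0.288, 0.004]), (0.58, [0.708, 0.358, -0.001])]
paint_pot [(0.64, [0.497, -0.102, -0.0])]
jig [(0.71, [0.667, -0.007, -0.001])]
clamp_block [(0.74, [0.476, -0.336, -0.001]), (0.47, [0.6, -0.361, 0.004])]
round_box [(0.62, [0.467, 0.258, -0.002])]
brush [(0.89, [0.476, -0.338, 0.0])]
glue [(0.86, [0.59, 0.291, -0.001])]
side {'vfov': 54.78896005123609, 'cx': 257.68689271894897, 'cy': 185.87773122485135, 'D': array([6.48888416e-05, 0.00000000
[... 250 characters left out ...]
 0.002]), (0.21, [0.623, -0.043, 0.015])]
far_left [(0.71, [0.647, 0.393, -0.001]), (0.7, [0.283, 0.216, -0.004])]
far_right [(0.83, [0.336, -0.21, 0.001]), (0.81, [0.61, -0.001, 0.0])]
slide_front [(0.6, [0.626, -0.043, 0.018])]
slide_back [(0.88, [0.624, -0.128, 0.019])]
keepsake [(0.89, [0.312, -0.136, -0.004]), (0.88, [0.708, 0.356, 0.002]), (0.86, [0.549, 0.046, -0.004])]
paint_pot []
jig [(0.69, [0.591, 0.288, -0.001])]
clamp_block [(0.81, [0.602, -0.367, -0.002])]
round_box [(0.67, [0.462, 0.253, -0.0])]
brush [(0.85, [0.476, -0.338, -0.004])]
glue [(0.7, [0.59, 0.289, -0.002])]
[0.18483638 0.49137924 0.40472277] [1.78936957e-01 9.83860542e-01 1.24162579e-05 4.16694430e-06] 1.3 0.1547
```

View pics/top0.png

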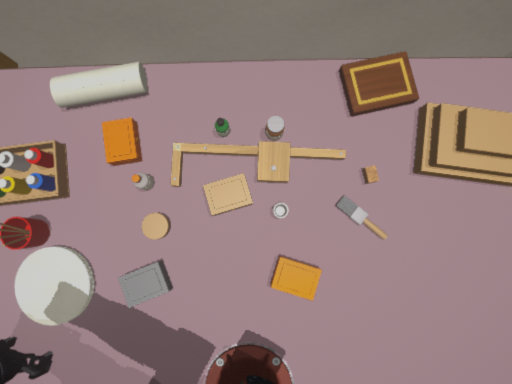

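View pics/side0.png

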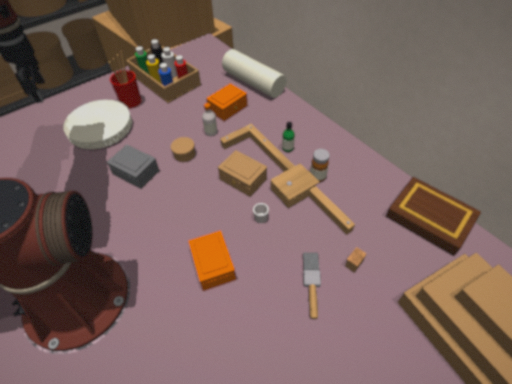

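The top picture shows the bare wooden box at (228,195). Its look-alikes are orange at (297,278), orange at (120,140) and grey at (145,284). The jig fence runs from (180,148) to (345,154), the slide is at (274,161) and the pot at (281,211). The side view agrees: box at (243,170), oranges at (212,259) and (227,100), grey at (133,165). I choose the bare one and check it with a close crop while measuring.

```bash
cat > h.py <<'E'
from rig import ctrl
import cv2,numpy as np
from scipy.spatial.transform import Rotation as R
def cloud(c):
    p,d=ctrl.snapshot(c); k=ctrl.camera_params(c); f=192/np.tan(np.radians(k["vfov"]/2))
    K=np.array([[f,0,k["cx"]],[0,f,k["cy"]],[0,0,1]]); v,u=np.mgrid[:384,:512]
    n=cv2.undistortPoints(np.stack([u,v],-1).reshape(-1,1,2).astype(float),K,k["D"]).reshape(384,512,2)
    P=np.stack([n[...,0]*d,-n[...,1]*d,-d],-1)
    return p,d,R.from_quat(k["attitude"]).apply(P.reshape(-1,3)).reshape(384,512,3)+k["xyz"]
def near(W,d,c,r,lo,hi):
    m=(d>0)&(np.hypot(W[...,0]-c[0],W[...,1]-c[1])<r)&(W[...,2]>lo)&(W[...,2]<hi)
    return W[m]
def rect(Q):
    (c,s,a)=cv2.minAreaRect((Q[:,:2]*1000).astype(np.float32)); return np.round(c,1),np.round(s,1),round(a,2)
E
python3 - <<'E'
from h import *
p,d,W=cloud("top")
print("table z",np.median(W[...,2][200:380:10,200:400:10]))
b=near(W,d,(.549,.046),.085,.05,.075); print("box",rect(b),b[:,2].mean())
s=near(W,d,(.63,-.085),.08,.042,.058); print("slide",rect(s),s[:,2].mean())
# fence top
m=(d>0)&(W[...,2]>.027)&(W[...,2]<.041)&(W[...,0]>.64)&(W[...,0]<.74)&(W[...,1]>-.29)&(W[...,1]<.16)
Q=W[m]; print("fence",rect(Q),len(Q))
m=(d>0)&(W[...,2]>.027)&(W[...,2]<.041)&(W[...,0]>.56)&(W[...,0]<.65)&(W[...,1]>.15)&(W[...,1]<.23)
Q=W[m]; print("end",rect(Q),len(Q))
q=near(W,d,(.497,-.102),.03,.035,.06);print("pot",q.mean(0),np.ptp(q,axis=0))
for c in["top","side"]:
  if c=="side":p,d,W=cloud(c)
  cv2.imwrite(f"pics/{c}crop.png",cv2.resize(p[120:230,160:300] if c=="top" else p[130:230,190:330],None,fx=4,fy=4)[:,:,::-1])
E
```

```text
table z 0.001264381087574984
box (array([549.2,  46. ]), array([ 88.2, 119.7]), 15.56) 0.0629177111708027
slide (array([647.6, -85.3]), array([ 90. , 124.6]), 86.2) 0.04887474500692847
fence (array([696.6, -65.9]), array([450.4,  70.6]), 86.22) 1143
end (array([614.5, 197.6]), array([25.2, 70.6]), 86.53) 225
pot [ 0.50273486 -0.10186324  0.0446563 ] [0.03966051 0.04258989 0.01616081]
```

View pics/sidecrop.png

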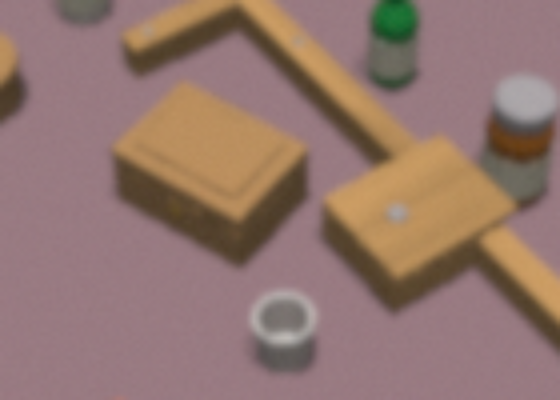

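The crop confirms the bare wooden box: brass disc on its near side at about (180,205) in the crop, pot in front of the slide. Poses: box centre (549,46) mm with yaw 15.6°, jig yaw -3.8°, origin (667,-7), slide at about 0.063. The sizes measured match those given. I'll approach with the open fingers parallel to the fence.

Request:
play_rows(plan=[{"dp": [-1, -0.8, 0], "twist": [0, 0, 0], "jaw": 1}, {"dp": [-1, -0.8, 0], "twist": [0, 0, 0], "jaw": 1}, {"dp": [-1, -0.8, 0], "twist": [0, 0, 0], "jaw": 1}, {"dp": [-1, -0.8, 0], "twist": [0, 0, 0], "jaw": 1}, {"dp": [-1, -0.8, 0], "twist": [0, 0, 0], "jaw": 1}, {"dp": [-1, -0.8, 0], "twist": [0, 0, 0], "jaw": 1}])

```text
time: 2.15
ee_pos: [0.3159, 0.2711, 0.4048]
eef_rot: [0.18, 0.984, 0.0, -0.0]
force: [-1.1, 0.8, 0.0]
opening: 0.0853
grasp_force: 0.0
```

Request:
play_rows(plan=[{"dp": [-0.99, -0.785, 0.4], "twist": [0, 0, -0.28], "jaw": 1}, {"dp": [-0.99, -0.785, 0.4], "twist": [0, 0, -0.28], "jaw": 1}, {"dp": [-0.99, -0.785, 0.4], "twist": [0, 0, -0.28], "jaw": 1}, {"dp": [-0.99, -0.785, 0.4], "twist": [0, 0, -0.28], "jaw": 1}, {"dp": [-0.99, -0.785, 0.4], "twist": [0, 0, -0.28], "jaw": 1}, {"dp": [-0.99, -0.785, 0.4], "twist": [0, 0, -0.28], "jaw": 1}, {"dp": [-0.99, -0.785, 0.4], "twist": [0, 0, -0.28], "jaw": 1}])

```text
time: 3.02
ee_pos: [0.4455, 0.056, 0.3247]
eef_rot: [0.032, 0.999, 0.0, -0.0]
force: [0.0, 0.8, 0.3]
opening: 0.0854
grasp_force: 0.0
```

Request:
play_rows(plan=[{"dp": [0, 0, 0.3], "jaw": 1}, {"dp": [0, 0, 0.5], "jaw": 1}, {"dp": [0, 0, 0.69], "jaw": 1}, {"dp": [0, 0, 0.69], "jaw": 1}, {"dp": [-0.1, 0, 0.69], "jaw": 1}, {"dp": [-0.14, 0, 0.69], "jaw": 1}, {"dp": [-0.18, 0, 0.69], "jaw": 1}, {"dp": [-0.22, 0, 0.69], "jaw": 1}, {"dp": [-0.26, 0, 0.69], "jaw": 1}, {"dp": [-0.3, 0, 0.69], "jaw": 1}, {"dp": [-0.34, 0, 0.69], "jaw": 1}, {"dp": [-0.38, 0, 0.69], "jaw": 1}, {"dp": [-0.38, 0, 0.69], "jaw": 1}])

```text
$.plan[0]: bad value
```

```bash
cat >> h.py <<'E'
a=-0.066; J0=np.array([.667,-.007]); RJ=np.array([[np.cos(a),np.sin(a)],[-np.sin(a),np.cos(a)]])
def jig(q): return RJ@(np.array(q[:2])-J0)
def pts(ts=("far_left","far_right","slide_front","corner"),cs=("side","top")):
    for c in cs:
        p,d=ctrl.snapshot(c)
        for t in ts: print(c,t,[(round(r["conf"],2),np.round(jig(r["xyz"])*1000).tolist()) for r in ctrl.tip_of(c,t)[:3]])
    return p
E
python3 - <<'E'
from h import *
print(jig(ctrl.get_state()["ee_pos"]))
pts(cs=("top",),ts=())
pts(cs=("side",))
p,d=ctrl.snapshot("side");cv2.imwrite("pics/s1.png",cv2.resize(p[110:260,150:350],None,fx=3,fy=3)[:,:,::-1])
E
```

```text
[-0.22521729  0.04829122]
side far_left [(0.87, [-48.0, 398.0]), (0.59, [-398.0, 192.0])]
side far_right [(0.65, [-313.0, -225.0]), (0.63, [-60.0, 3.0]), (0.55, [-448.0, 301.0])]
side slide_front [(0.67, [-46.0, -40.0]), (0.16, [-159.0, -106.0])]
side corner [(0.73, [-1.0, 186.0]), (0.42, [-123.0, 45.0])]
```

View pics/s1.png

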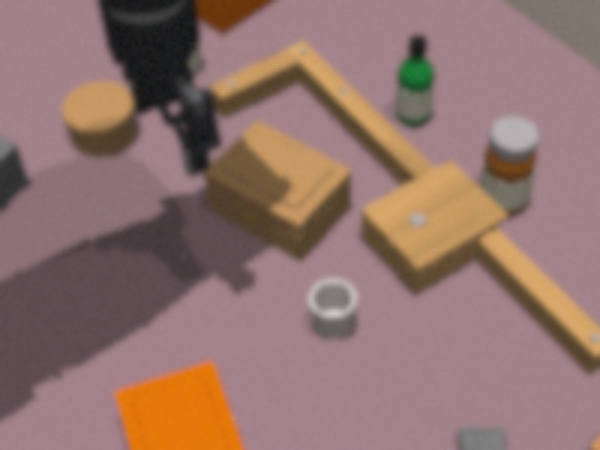

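The move was refused because the rows lacked a twist. The picture shows the gripper still up at (170,90), the box untouched at (280,190). I'll send it again with twist.

Request:
play_rows(plan=[{"dp": [0, 0, 0.3], "twist": [0, 0, 0], "jaw": 1}, {"dp": [0, 0, 0.5], "twist": [0, 0, 0], "jaw": 1}, {"dp": [0, 0, 0.69], "twist": [0, 0, 0], "jaw": 1}, {"dp": [0, 0, 0.69], "twist": [0, 0, 0], "jaw": 1}, {"dp": [-0.1, 0, 0.69], "twist": [0, 0, 0], "jaw": 1}, {"dp": [-0.14, 0, 0.69], "twist": [0, 0, 0], "jaw": 1}, {"dp": [-0.18, 0, 0.69], "twist": [0, 0, 0], "jaw": 1}, {"dp": [-0.22, 0, 0.69], "twist": [0, 0, 0], "jaw": 1}, {"dp": [-0.26, 0, 0.69], "twist": [0, 0, 0], "jaw": 1}, {"dp": [-0.3, 0, 0.69], "twist": [0, 0, 0], "jaw": 1}, {"dp": [-0.34, 0, 0.69], "twist": [0, 0, 0], "jaw": 1}, {"dp": [-0.38, 0, 0.69], "twist": [0, 0, 0], "jaw": 1}, {"dp": [-0.38, 0, 0.69], "twist": [0, 0, 0], "jaw": 1}])

```text
time: 5.0
ee_pos: [0.5224, 0.0493, 0.1867]
eef_rot: [0.033, 0.999, -0.0, 0.001]
force: [-0.0, 0.4, -0.3]
opening: 0.0857
grasp_force: 0.0
```

Run:
```python
from h import *
print(jig(ctrl.get_state()["ee_pos"]))
pts(cs=("side",))
p,d=ctrl.snapshot("side");cv2.imwrite("pics/s2.png",cv2.resize(p[110:260,150:350],None,fx=3,fy=3)[:,:,::-1])
```

```text
[-0.14797621  0.04665684]
side far_left [(0.88, [-400.0, 193.0])]
side far_right [(0.72, [-446.0, 301.0]), (0.62, [-317.0, -224.0]), (0.57, [-40.0, -11.0])]
side slide_front [(0.86, [-41.0, -37.0])]
side corner [(0.68, [-1.0, 191.0])]
```

View pics/s2.png

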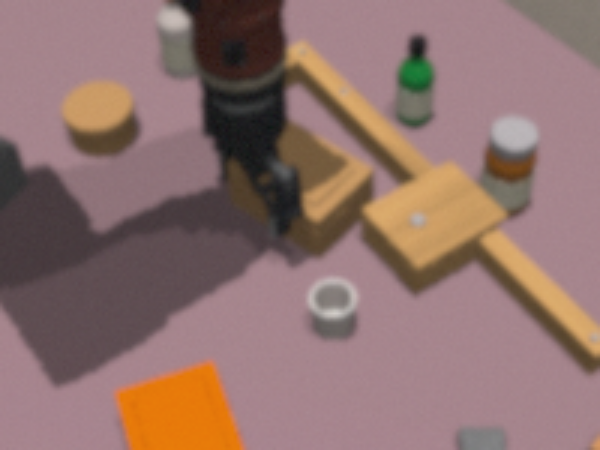

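The box has turned nearly square, with both fingers on its near side at about (250,190) and (290,210). Its far right corner is at jig (-40,-11), clear of the slide and pot. I'll keep pushing.

Request:
play_rows(plan=[{"dp": [-0.04, 0, 0], "twist": [0, 0, 0], "jaw": 1}, {"dp": [-0.08, 0, 0], "twist": [0, 0, 0], "jaw": 1}, {"dp": [-0.11, 0, 0], "twist": [0, 0, 0], "jaw": 1}, {"dp": [-0.14, 0, 0], "twist": [0, 0, 0], "jaw": 1}, {"dp": [-0.16, 0, 0], "twist": [0, 0, 0], "jaw": 1}, {"dp": [-0.16, 0, 0], "twist": [0, 0, 0], "jaw": 1}])

```text
time: 6.05
ee_pos: [0.554, 0.0473, 0.1868]
eef_rot: [0.033, 0.999, -0.0, 0.0]
force: [-0.3, -0.7, 1.0]
opening: 0.0854
grasp_force: 0.0
```

Run:
```python
from h import *
print(jig(ctrl.get_state()["ee_pos"]))
pts(cs=("side","top"))
```

```text
[-0.11632173  0.04676287]
side far_left [(0.95, [-400.0, 191.0]), (0.59, [-50.0, 402.0])]
side far_right [(0.87, [-10.0, -9.0]), (0.82, [-444.0, 306.0]), (0.58, [-320.0, -226.0])]
side slide_front [(0.78, [-41.0, -37.0])]
side corner [(0.57, [1.0, 189.0])]
top far_left [(0.81, [-49.0, 395.0]), (0.63, [-286.0, -110.0])]
top far_right [(0.6, [-317.0, -227.0]), (0.17, [-43.0, -357.0])]
top slide_front [(0.62, [-41.0, -38.0])]
top corner [(0.56, [76.0, -79.0])]
```

Request:
play_rows(plan=[{"dp": [-0.02, 0, 0], "twist": [0, 0, 0], "jaw": 1}, {"dp": [-0.04, 0, 0], "twist": [0, 0, 0], "jaw": 1}, {"dp": [-0.05, 0, 0], "twist": [0, 0, 0], "jaw": 1}, {"dp": [-0.05, 0, 0], "twist": [0, 0, 0], "jaw": 1}])

```text
time: 7.05
ee_pos: [0.5633, 0.0467, 0.1866]
eef_rot: [0.033, 0.999, 0.0, -0.0]
force: [-3.3, 0.8, 1.3]
opening: 0.085
grasp_force: 2.7
```

Request:
play_rows(plan=[{"dp": [-0.01, 0, 0], "twist": [0, 0, 0], "jaw": 1}, {"dp": [-0.015, 0, 0], "twist": [0, 0, 0], "jaw": 1}, {"dp": [-0.015, 0, 0], "twist": [0, 0, 0], "jaw": 1}])

```text
time: 7.42
ee_pos: [0.5642, 0.0467, 0.1863]
eef_rot: [0.033, 0.999, -0.0, -0.003]
force: [-13.9, 1.7, 10.1]
opening: 0.0852
grasp_force: 8.3
```

Contact with the fence (14 N). I'll back off, rise and look.

Request:
play_rows(plan=[{"dp": [0.2, 0, 0], "twist": [0, 0, 0], "jaw": 1}, {"dp": [0.4, 0, 0], "twist": [0, 0, 0], "jaw": 1}, {"dp": [0.5, 0, -0.2], "twist": [0, 0, 0], "jaw": 0.5}, {"dp": [0.7, 0, -0.5], "twist": [0, 0, 0], "jaw": 0}, {"dp": [0.7, 0, -0.5], "twist": [0, 0, 0], "jaw": 0}, {"dp": [0.7, 0, -0.5], "twist": [0, 0, 0], "jaw": 0}])

```text
time: 8.18
ee_pos: [0.4275, 0.0558, 0.2873]
eef_rot: [0.033, 0.999, -0.0, 0.001]
force: [-0.0, 0.7, 0.6]
opening: 0.0126
grasp_force: 0.0
```

Run:
```python
from h import *
s=ctrl.get_state();print(jig(s["ee_pos"]),s["ee_pos"])
pts(cs=("side",),ts=("far_right","far_left","slide_back","slide_front","varnish","acrylic"))
p=pts(cs=("top",),ts=("slide_back","varnish","acrylic","paint_pot","far_right","far_left"))
cv2.imwrite("pics/t3.png",cv2.resize(p[90:240,140:360],None,fx=3.5,fy=3.5)[:,:,::-1])
p,d,W=cloud("top")
b=near(W,d,(.61,.046),.085,.053,.075); print("box",rect(b),len(b))
for n,c,lo in(("var",(.73,-.08),.08),("acr",(.74,.08),.08)):
    q=near(W,d,c,.06,lo,.13); print(n,[jig(x) for x in (q.min(0),q.max(0))] if len(q) else 0)
```

```text
[-0.24314149  0.04686073] [0.42747845 0.0557944  0.28726111]
side far_right [(0.94, [-316.0, -224.0]), (0.92, [-443.0, 303.0]), (0.75, [0.0, -8.0])]
side far_left [(0.87, [-48.0, 400.0]), (0.85, [-399.0, 193.0])]
side slide_back [(0.72, [-38.0, -123.0])]
side slide_front [(0.88, [-38.0, -39.0]), (0.15, [-41.0, -361.0])]
side varnish [(0.69, [76.0, -76.0]), (0.32, [-38.0, -123.0])]
side acrylic [(0.67, [73.0, 76.0])]
top slide_back [(0.96, [-39.0, -119.0])]
top varnish [(0.67, [-220.0, 253.0]), (0.61, [75.0, -75.0]), (0.31, [-63.0, 35.0])]
top acrylic [(0.5, [74.0, 73.0])]
top paint_pot [(0.57, [-163.0, -106.0]), (0.47, [75.0, -77.0]), (0.26, [-170.0, -342.0])]
top far_right [(0.7, [-315.0, -228.0])]
top far_left [(0.7, [-47.0, 393.0]), (0.61, [-287.0, -104.0])]
box (array([608.9,  33.7]), array([ 88.5, 120. ]), 13.42) 1333
var [array([ 0.05261674, -0.10106268]), array([ 0.09408322, -0.05438593])]
acr [array([0.05798881, 0.05988914]), array([0.08031175, 0.08653439])]
```

View pics/t3.png

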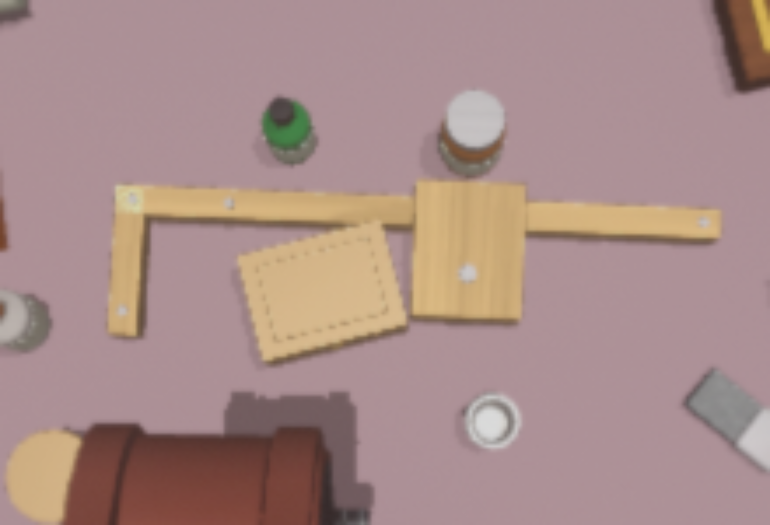

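The box slid along without turning. It is still 17° out of square at crop (322,290), with its far right corner touching the fence: the left finger passed outside its left end. The top measurement gives its near left corner at jig (-120, 81). Next I'll push just inside that corner with the closed fingers, at jig y=70.

Request:
play_rows(plan=[{"dp": [0, 0.115, 0.2], "twist": [0, 0, 0], "jaw": 0}, {"dp": [0, 0.115, 0.4], "twist": [0, 0, 0], "jaw": 0}, {"dp": [-0.2, 0.115, 0.485], "twist": [0, 0, 0], "jaw": 0}, {"dp": [-0.45, 0.115, 0.485], "twist": [0, 0, 0], "jaw": 0}, {"dp": [-0.5, 0.115, 0.485], "twist": [0, 0, 0], "jaw": 0}, {"dp": [-0.53, 0.115, 0.485], "twist": [0, 0, 0], "jaw": 0}, {"dp": [-0.56, 0.115, 0.485], "twist": [0, 0, 0], "jaw": 0}, {"dp": [-0.59, 0.115, 0.485], "twist": [0, 0, 0], "jaw": 0}, {"dp": [-0.62, 0.115, 0.485], "twist": [0, 0, 0], "jaw": 0}, {"dp": [-0.64, 0.115, 0.485], "twist": [0, 0, 0], "jaw": 0}, {"dp": [-0.66, 0.115, 0.485], "twist": [0, 0, 0], "jaw": 0}, {"dp": [-0.66, 0.115, 0.485], "twist": [0, 0, 0], "jaw": 0}])

```text
time: 10.42
ee_pos: [0.5604, 0.0699, 0.1897]
eef_rot: [0.033, 0.999, -0.0, 0.0]
force: [-0.4, 0.1, 0.6]
opening: -0.0001
grasp_force: 0.0
```

Run:
```python
from h import *
s=ctrl.get_state();print(jig(s["ee_pos"]))
p=pts(cs=("side",),ts=("far_right","far_left","keepsake"))
p,d,W=cloud("side")
b=near(W,d,(.62,.045),.085,.054,.066)
q=(b[:,:2]-J0)@RJ.T*1000; print(rect(q/1000),len(b))
```

```text
[-0.11140499  0.06972147]
side far_right [(0.88, [-316.0, -225.0]), (0.75, [-170.0, -343.0]), (0.73, [-2.0, -21.0])]
side far_left [(0.76, [-50.0, 400.0]), (0.66, [-400.0, 191.0]), (0.17, [-98.0, 289.0])]
side keepsake [(0.79, [-52.0, 34.0]), (0.79, [-383.0, 268.0]), (0.59, [-347.0, -150.0])]
(array([-63.5,  35.2]), array([116.4, 122.5]), 4.57) 713
```

Request:
play_rows(plan=[{"dp": [-0.02, 0, 0], "twist": [0, 0, 0], "jaw": 0}, {"dp": [-0.04, 0, 0], "twist": [0, 0, 0], "jaw": 0}, {"dp": [-0.055, 0, 0], "twist": [0, 0, 0], "jaw": 0}, {"dp": [-0.06, 0, 0], "twist": [0, 0, 0], "jaw": 0}, {"dp": [-0.06, 0, 0], "twist": [0, 0, 0], "jaw": 0}])

```text
time: 11.3
ee_pos: [0.5698, 0.0693, 0.1887]
eef_rot: [0.033, 0.999, -0.0, -0.003]
force: [-10.1, 1.0, 2.0]
opening: -0.0
grasp_force: 0.0
```

Request:
play_rows(plan=[{"dp": [-0.01, 0, 0], "twist": [0, 0, 0], "jaw": 0}, {"dp": [-0.015, 0, 0], "twist": [0, 0, 0], "jaw": 0}, {"dp": [-0.015, 0, 0], "twist": [0, 0, 0], "jaw": 0}])

```text
time: 11.68
ee_pos: [0.5706, 0.0693, 0.188]
eef_rot: [0.033, 0.999, -0.0, -0.006]
force: [-19.5, 1.8, 6.6]
opening: -0.0003
grasp_force: 0.0
```

Request:
play_rows(plan=[{"dp": [0.2, 0, 0], "twist": [0, 0, 0], "jaw": 0}, {"dp": [0.4, 0, 0], "twist": [0, 0, 0], "jaw": 0}, {"dp": [0.6, 0, -0.2], "twist": [0, 0, 0], "jaw": 0}, {"dp": [0.7, 0, -0.5], "twist": [0, 0, 0], "jaw": 0}, {"dp": [0.7, 0, -0.5], "twist": [0, 0, 0], "jaw": 0}, {"dp": [0.7, 0, -0.5], "twist": [0, 0, 0], "jaw": 0}])

```text
time: 12.42
ee_pos: [0.4358, 0.0783, 0.2899]
eef_rot: [0.033, 0.999, -0.0, 0.001]
force: [0.5, -0.2, -0.4]
opening: 0.0001
grasp_force: 0.0
```

Run:
```python
from h import *
s=ctrl.get_state();print(jig(s["ee_pos"]),s["ee_pos"])
p,d,W=cloud("top")
b=near(W,d,(.61,.04),.095,.053,.075); print("box",rect(b),len(b))
q=(b[:,:2]-J0)@RJ.T; print("jig",rect(q))
m=(d>0)&(W[...,2]>.027)&(W[...,2]<.041)&(W[...,0]>.64)&(W[...,0]<.74)&(W[...,1]>-.29)&(W[...,1]<.16)
q=(W[m][:,:2]-J0)@RJ.T
for lo,hi in((-.27,-.15),(.06,.14)):
    k=q[(q[:,1]>lo)&(q[:,1]<hi)]; print("fence x 2-98%",np.percentile(k[:,0],[2,50,98]))
```

```text
[-0.2363312   0.06983926] [0.43578938 0.07827374 0.28993605]
box (array([624. ,  21.6]), array([140.1,  88.6]), 86.4) 1344
jig (array([-44.8,  25.7]), array([ 88.6, 140.1]), 0.18)
fence x 2-98% [-0.00023251  0.01172868  0.02442324]
fence x 2-98% [-0.00129847  0.01224173  0.05429722]
```

The box is now flush with the fence: 0.2° out, far face at -0.5 mm. Next the slide: I'll go round to its right-hand side.

Request:
play_rows(plan=[{"dp": [-0.4, -1, 0], "twist": [0, 0, 0], "jaw": 0}, {"dp": [-0.4, -1, 0], "twist": [0, 0, 0], "jaw": 0}, {"dp": [-0.4, -1, 0], "twist": [0, 0, 0], "jaw": 0}, {"dp": [-0.4, -1, 0], "twist": [0, 0, 0], "jaw": 0}, {"dp": [-0.4, -1, 0], "twist": [0, 0, 0], "jaw": 0}])

```text
time: 13.1
ee_pos: [0.5022, -0.1286, 0.2879]
eef_rot: [0.035, 0.999, 0.0, -0.001]
force: [0.3, 0.3, 0.4]
opening: 0.0
grasp_force: 0.0
```

Request:
play_rows(plan=[{"dp": [-0.2, -0.3, 0], "twist": [0, 0, 0], "jaw": 0}, {"dp": [-0.57, -0.3, 0], "twist": [0, 0, 0], "jaw": 0}, {"dp": [-0.57, -0.3, 0], "twist": [0, 0, 0], "jaw": 0}, {"dp": [-0.57, -0.3, 0.25], "twist": [0, 0, 0], "jaw": 0}, {"dp": [-0.57, -0.3, 0.5], "twist": [0, 0, 0], "jaw": 0}, {"dp": [-0.57, -0.3, 0.5], "twist": [0, 0, 0], "jaw": 0}])

```text
time: 13.85
ee_pos: [0.6092, -0.1919, 0.1851]
eef_rot: [0.033, 0.999, 0.002, -0.004]
force: [-0.1, 0.1, 0.5]
opening: -0.0001
grasp_force: 0.0
```

Run:
```python
from h import *
s=ctrl.get_state();print(jig(s["ee_pos"]),s["ee_pos"])
p=pts(cs=("side",),ts=("far_right","slide_front"))
cv2.imwrite("pics/s4.png",cv2.resize(p[80:280,170:400],None,fx=3,fy=3)[:,:,::-1])
```

```text
[-0.04543387 -0.18833642] [ 0.60924387 -0.19192991  0.18508161]
side far_right [(0.84, [0.0, -26.0]), (0.67, [-444.0, 303.0]), (0.57, [-317.0, -225.0])]
side slide_front [(0.9, [-39.0, -38.0]), (0.44, [-98.0, 292.0]), (0.17, [-47.0, 35.0])]
```

View pics/s4.png

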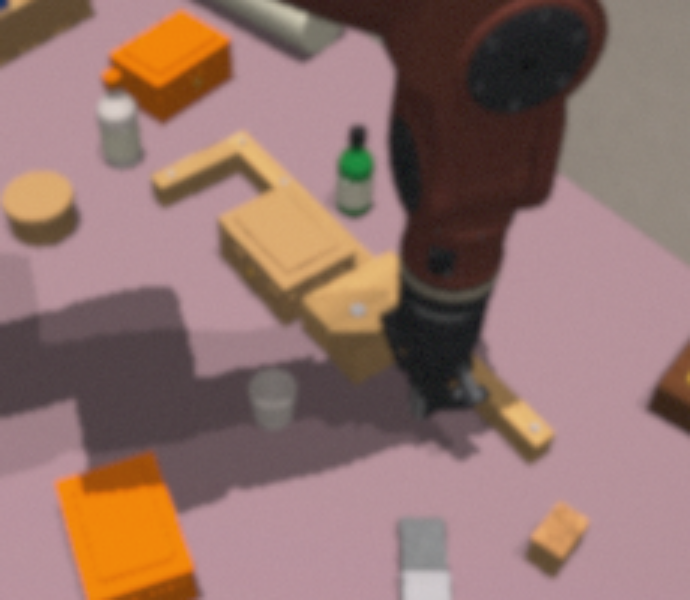

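The box is flush along the fence at (290,240), the slide at (350,310), and the closed fingers are just right of it at (450,390). I'll push left in small steps.

Request:
play_rows(plan=[{"dp": [0, 0.1, 0], "twist": [0, 0, 0], "jaw": 0}, {"dp": [0, 0.17, 0], "twist": [0, 0, 0], "jaw": 0}, {"dp": [0, 0.21, 0], "twist": [0, 0, 0], "jaw": 0}, {"dp": [0, 0.25, 0], "twist": [0, 0, 0], "jaw": 0}, {"dp": [0, 0.28, 0], "twist": [0, 0, 0], "jaw": 0}, {"dp": [0, 0.31, 0], "twist": [0, 0, 0], "jaw": 0}, {"dp": [0, 0.34, 0], "twist": [0, 0, 0], "jaw": 0}, {"dp": [0, 0.37, 0], "twist": [0, 0, 0], "jaw": 0}, {"dp": [0, 0.4, 0], "twist": [0, 0, 0], "jaw": 0}, {"dp": [0, 0.43, 0], "twist": [0, 0, 0], "jaw": 0}, {"dp": [0, 0.46, 0], "twist": [0, 0, 0], "jaw": 0}, {"dp": [0, 0.49, 0], "twist": [0, 0, 0], "jaw": 0}, {"dp": [0, 0.52, 0], "twist": [0, 0, 0], "jaw": 0}, {"dp": [0, 0.55, 0], "twist": [0, 0, 0], "jaw": 0}, {"dp": [0, 0.58, 0], "twist": [0, 0, 0], "jaw": 0}, {"dp": [0, 0.61, 0], "twist": [0, 0, 0], "jaw": 0}, {"dp": [0, 0.64, 0], "twist": [0, 0, 0], "jaw": 0}, {"dp": [0, 0.66, 0], "twist": [0, 0, 0], "jaw": 0}, {"dp": [0, 0.66, 0], "twist": [0, 0, 0], "jaw": 0}])

```text
time: 16.38
ee_pos: [0.6204, -0.0616, 0.1895]
eef_rot: [0.033, 0.999, 0.001, -0.0]
force: [-0.4, 0.2, -0.1]
opening: -0.0001
grasp_force: 0.0
```

```bash
cat > m.py <<'E'
from h import *
s=ctrl.get_state();print(jig(s["ee_pos"]),s["force"])
pts(cs=("side",),ts=("far_right","slide_front","corner"))
p,d,W=cloud("top")
m=(d>0)&(W[...,2]>.055)&(W[...,2]<.075); q=(W[m][:,:2]-J0)@RJ.T
q=q[(q[:,0]>-.12)&(q[:,0]<.02)&(q[:,1]>-.02)&(q[:,1]<.21)]; print("box",rect(q),len(q))
E
python3 m.py
```

```text
[-0.04292504 -0.05758044] [-0.39795817  0.21673976 -0.06521514]
side far_right [(0.9, [-318.0, -225.0]), (0.84, [-445.0, 301.0])]
side slide_front [(0.82, [-41.0, 43.0])]
side corner [(0.94, [0.0, 188.0]), (0.65, [-162.0, -107.0])]
box (array([-45.3, 105.7]), array([ 88.4, 120.6]), 0.33) 1253
```

Request:
play_rows(plan=[{"dp": [0, 0.03, 0], "twist": [0, 0, 0], "jaw": 0}, {"dp": [0, 0.06, 0], "twist": [0, 0, 0], "jaw": 0}, {"dp": [0, 0.08, 0], "twist": [0, 0, 0], "jaw": 0}, {"dp": [0, 0.1, 0], "twist": [0, 0, 0], "jaw": 0}, {"dp": [0, 0.11, 0], "twist": [0, 0, 0], "jaw": 0}, {"dp": [0, 0.115, 0], "twist": [0, 0, 0], "jaw": 0}, {"dp": [0, 0.115, 0], "twist": [0, 0, 0], "jaw": 0}])

```text
time: 17.5
ee_pos: [0.6218, -0.0392, 0.1897]
eef_rot: [0.033, 0.999, 0.0, -0.0]
force: [-1.0, -3.0, -0.5]
opening: 0.0
grasp_force: 1.0
```

Request:
play_rows(plan=[{"dp": [0, 0.01, 0], "twist": [0, 0, 0], "jaw": 0}, {"dp": [0, 0.015, 0], "twist": [0, 0, 0], "jaw": 0}, {"dp": [0, 0.015, 0], "twist": [0, 0, 0], "jaw": 0}])

```text
time: 17.88
ee_pos: [0.622, -0.0379, 0.1897]
eef_rot: [0.034, 0.999, -0.002, -0.0]
force: [-1.6, -13.4, -2.4]
opening: 0.0001
grasp_force: 6.3
```

Force climbs, so the box is against the end stop. One small extra nudge, then measure.

Request:
play_rows(plan=[{"dp": [0, 0.01, 0], "twist": [0, 0, 0], "jaw": 0}, {"dp": [0, 0.01, 0], "twist": [0, 0, 0], "jaw": 0}, {"dp": [0, 0.01, 0], "twist": [0, 0, 0], "jaw": 0}])

```text
time: 18.25
ee_pos: [0.622, -0.0373, 0.1897]
eef_rot: [0.035, 0.999, -0.003, -0.0]
force: [-2.9, -20.3, -2.0]
opening: 0.0004
grasp_force: 10.5
```

Request:
play_rows(plan=[{"dp": [0, -0.1, 0], "twist": [0, 0, 0], "jaw": 0}, {"dp": [0, -0.3, 0], "twist": [0, 0, 0], "jaw": 0}, {"dp": [0, -0.4, -0.2], "twist": [0, 0, 0], "jaw": 0}, {"dp": [0.2, -0.5, -0.5], "twist": [0, 0, 0], "jaw": 0}, {"dp": [0.4, -0.5, -0.6], "twist": [0, 0, 0], "jaw": 0}, {"dp": [0.6, -0.5, -0.6], "twist": [0, 0, 0], "jaw": 0}, {"dp": [0.6, -0.5, -0.6], "twist": [0, 0, 0], "jaw": 0}])

```text
time: 19.12
ee_pos: [0.4936, -0.1259, 0.3104]
eef_rot: [0.034, 0.999, 0.001, -0.0]
force: [1.1, 0.6, 0.4]
opening: -0.0006
grasp_force: 0.0
```

```bash
python3 m.py
python3 - <<'E'
from h import *
p,d,W=cloud("top"); cv2.imwrite("pics/t5.png",cv2.resize(p[100:230,140:340],None,fx=4,fy=4)[:,:,::-1])
m=(d>0)&(W[...,2]>.043)&(W[...,2]<.054); q=(W[m][:,:2]-J0)@RJ.T
q=q[(q[:,0]>-.09)&(q[:,0]<.06)&(q[:,1]>-.05)&(q[:,1]<.1)]; print("slide y",np.percentile(q[:,1],[1,50,99]),rect(q))
E
```

```text
[-0.16517864 -0.13006657] [1.14287816 0.57274605 0.42420193]
side far_right [(0.9, [-446.0, 302.0]), (0.77, [-314.0, -223.0])]
side slide_front []
side corner [(0.42, [-42.0, -361.0])]
box (array([-45.2, 103.8]), array([ 88.9, 170.1]), 0.37) 1333
slide y [-0.02043266  0.02437886  0.06858495] (array([-15.4,  38.8]), array([120.8, 148.4]), 89.48)
```

View pics/t5.png

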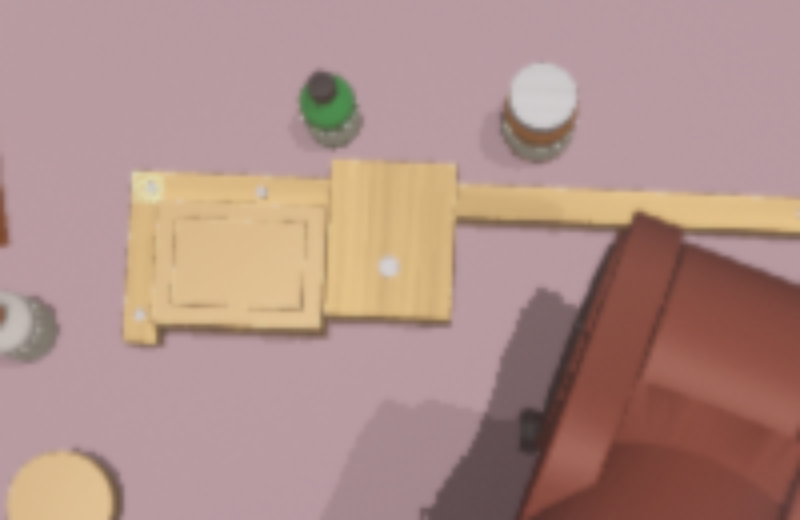

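The box at (240,265) fits without gaps between the end stop (145,265) and the slide (390,240), flush to the fence. The slide face is at jig y≈69 mm, where 70 is expected, and the box's far face at about -1 mm. The bystanders in view stand where they were and the arm is clear.

```bash
python3 -c "
from rig import ctrl
print(ctrl.close_job())"
```

```text
the job is handed in; nothing more can be done
None
```

I handed the job in at about 19 s: by camera measurement the box is flush with the fence (about 1 mm) and snug between the end stop and the sliding stop, with the bystanders left alone; the judge's result was not shown.

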